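# Level the plaster-casting board and hold the spirit level down on it

## Task

Before plaster is poured, the plywood casting board must be made level: its knob end hangs low. Stand the spirit level upright on the bare part of the board, along the board's long direction, and let go of it; then turn the round knob of the screw foot until the bubble rests between the two lines of the vial. Finally press the level down on the board with a moderate push of about 10 N and finish while still pressing, with the bubble still between the lines; leave everything else where it is.

Things in the scene. Friction and masses are not known exactly. Their poses are not given: they have to be found in the camera images.
- level_mid (a point): Spirit level: aluminium bar with black end caps, 180 mm long (own x), 24 mm thick (y), 44 mm high (z up), about 0.4 kg, standing upright on its 24 mm wide base on the table. The point is its middle, 22 mm above the base; the middle 70 mm is a solid block to grip across. The glass vial lies flush in the upper edge over the middle 66 mm; beyond 35 mm from the middle that edge is solid.
- level: The same spirit level; origin in the middle of its underside, axes as above. It may stand on the board either way round.
- bubble (a joint): Place of the bubble along the level's own x, m from the middle of the vial (0 = centred); it goes to the higher end, at most 0.019, and settles in about 1.5 s. The bubble is pale, 14 mm long; two black rings round the vial 18 mm apart are the lines: it is between them up to 0.002 either side of 0. With the level along the board, a radian of the knob shifts it about 4 mm.
- board: Plywood casting board, 200 mm (own x) by 320 mm (its long direction, y), 15 mm thick, on three feet: two locked at the -y end (nuts 20 mm wide, 8 mm high stand on the face there, 75 mm either side of the centre line, 30 mm from the edge) and the knob's. Origin: centre line, underside, 30 mm from the -y edge. It cannot slide, only tips as the foot is turned; its +y end starts 0.6 to 1.7 mm low.
- board_top (a point): Middle of the board's upper face, about 44 mm over the table; axes as the board's (y along it to the knob). The mould lies on the +x half towards the -y end. A good place for the level's middle is 30 mm to -x and 45 mm to -y of this point, with the level along y: clear of mould, knob and nuts.
- knob (a point): Round black knob of the screw foot, on the board's centre line 30 mm from its +y edge: 40 mm across, 26 mm high. The point is on its upright axis half-way up, 71 mm over the table, 26 mm above the board. It turns about this axis at fixed height and stays where left (friction 0.06 N m). Clockwise from above raises this end of the board; at the start 1.0 to 2.6 rad clockwise are missing.
- mould: White casting mould lying on the board, 48 by 100 by 20 mm; origin under its middle. To be left alone.
- twine: Ball of brown twine, 112 mm across, 96 mm high; origin under its middle. To be left alone.
- tub: White lidded tub, 132 mm across, 100 mm high; origin under its middle. To be left alone.
- cup: White plastic cup, 72 mm across, 95 mm high; origin under its middle. To be left alone.
- paint: Blue paint bottle, 52 mm across, 130 mm high; origin under its middle. To be left alone.
- tape: Roll of masking tape lying flat, 90 mm across, 24 mm high; origin under its middle. To be left alone.
- brush: Brush 200 mm long lying on the table; origin under its middle. To be left alone.
Things that resemble listed ones, but are neither listed nor needed, are in the scene too. Leave any red look-alike of the level alone.

How it is judged:
By the outcome, as a careful person would: the job done as asked, in the order asked, and still so for the second after the job is handed in, while the arm keeps its last pose, push and grip.
It also fails if it takes over 67 s, if anything falls off the work surface, if the arm or the gripper's body presses on something with over 40 N, if the wrist force passes 120 N, or if a joint passes its speed limit or range.

## Robot

A 6-joint arm with a two-finger parallel gripper is mounted at the origin on the work surface. World frame = base frame: x ahead of the robot, y to its left, z up, the work surface at z = 0. Lengths are in m, angles in rad, forces in N, time in s.
With the tool pointing down it reaches from about 0.35 to 0.85 m from the base axis. Payload 8.1 kg.
Tool frame: the origin (TCP) lies at the very end of the fingers, on their centre line; the grasp point (between the pads) lies 19 mm behind it (pinch_z is the distance from the TCP to the grasp point, in m); z points along the fingers, y is the direction in which the jaws open and shut (so a half turn about z gives the same grasp; the last joint's range is limited). The gripper opens to 93 mm and grips with 3 to 60 N. Pads are 15 mm wide; open, the fingers measure 128 mm over their backs; the gripper's body (75 mm by 188 mm) begins 65 mm behind the grasp point.
Start: joints at [-1.385, 0.13, 1.488, -0, 1.523, -0.085], TCP at [0.161, -0.578, 0.219] pointing down, gripper open.
Joint ranges: [-2.96, 2.96], [-0.89, 2.26], [0.02, 2.5], [-1.34, 4.48], [0, 2.73], [-2.66, 2.66]. Speed limits (rad/s): [2.39, 2.39, 2.79, 3.14, 3.14, 3.14].

## Interface

Orientations are given as a rotation vector (axis times angle).
In Python, from plant import * gives the robot as it stands.
- The arm moves only by the tool move_arm, never from a script. Its argument "series" is a list of rows, each a list of 7 numbers: the shift along the tool's x, y, z each as a share of 10 cm, from -1 to 1, then the turn, a rotation vector about the tool's x, y, z each as a share of 180 degrees, from -1 to 1, then the opening, from -1 (shut) to 1 (fully open). In form: [[dx, dy, dz, rx, ry, rz, jaw], ...]. A call has 1 to 8 rows; each row is the pose to reach, as a shift and turn from the pose commanded when the call began, along the tool's axes at that moment, turning the shorter way round; what a row does not reach only later rows make up. A row lasts 1/10 s, in which the tool goes at most 50 mm and 8.59 degrees, less where a joint would pass 70% of its speed; a pose out of reach is approached as far as the arm can. A call with a number of a shift or a turn outside -1 to 1 is refused whole. A call with a gripper value outside its range is refused whole. The fingers move at their own pace and stop on an object; "squeeze" is the grip in N (left out, the last holds). Time passes only in rows, so rows that repeat a pose let the fingers close. It gives the time, the measured TCP pose, the force and the opening at its end, in the units of the state.
- read_state(): the state, without advancing time (a new reading comes with each control period).
- read_camera(name): name is "side" or "top"; returns a dict with "frame" (400x640x3 uint8, red, green, blue), "K" (3x3 intrinsics, pixels), "k1" (the pictures are not rectified: a ray, as slopes to the right and down, at radius r is drawn at 1 + k1 r^2 times it, then the intrinsics apply), "rvec" (rotation vector, rad) and "tvec" (3), from world to camera coordinates, as OpenCV has them. Camera axes: x right, y down, z forward; pixel columns grow to the right and rows downward; lengths in m; the calibration is good to about 2 mm. A picture is of the moment at which its call begins. There is no depth.
- close_job(): hands the job in, once; it reports no verdict.
The state is a dict: "t": time; "q": joint angles; "dq": joint speeds; "joint_torque": joint torques, N m; "tool_pos": TCP position; "orientation": TCP orientation; "force": force on the tool from outside, world axes, zero at the start; "wrist_torque": the same for the moment, N m; "opening": finger opening in m.
Only numpy, scipy, OpenCV 4.12 (cv2) and the standard library are available. Lean on these libraries where they do the work, as an engineer would, in place of code of your own. Each camera call takes 0.05 s, during which the arm holds its last target.

## Working session

There is one attempt and no reset: what is moved stays moved. The work goes in short steps, Python scripts to look and compute and a tool call to move; the robot and the scene stay as the last step left them, time stands still between calls to the robot, and variables do not carry over. Pictures are saved under pics/ and viewed, and the job is handed in when it is done.

Besides the shell and the picture viewer there is one more tool, called after "Request:" as name(argument=value, ...), one argument or row to a line, values as JSON. move_arm: Moves the arm, as the interface text tells. Shift numbers are shares of 10 cm and turn numbers shares of 180 degrees, none past 1 either way. Its arguments: {"type":"object","properties":{"series":{"type":"array","items":{"type":"array","items":{"type":"number"}}},"squeeze":{"type":"number"}},"required":["series"]}

```bash
ls; mkdir -p pics
cat > h.py <<'E'
import numpy as np, cv2
from plant import *
def cam(n):
    c=read_camera(n); return c
def ray(c,u,v):
    K=np.array(c["K"]);x=(u-K[0,2])/K[0,0];y=(v-K[1,2])/K[1,1]
    d=np.array([x,y]);p=d.copy()
    for _ in range(30): p=d/(1+c["k1"]*(p@p))
    R=cv2.Rodrigues(np.array(c["rvec"],float))[0];t=np.array(c["tvec"],float).reshape(3)
    return -R.T@t, R.T@np.array([p[0],p[1],1.])
def onz(c,u,v,z):
    o,d=ray(c,u,v); return o+d*(z-o[2])/d[2]
def proj(c,P):
    K=np.array(c["K"]);R=cv2.Rodrigues(np.array(c["rvec"],float))[0];t=np.array(c["tvec"],float).reshape(3)
    q=R@np.array(P,float)+t;p=q[:2]/q[2];p=p*(1+c["k1"]*(p@p));return K[0,0]*p[0]+K[0,2],K[1,1]*p[1]+K[1,2]
def save(c,name,box=None,s=1):
    f=c["frame"][:,:,::-1]
    if box: f=f[box[1]:box[3],box[0]:box[2]]
    cv2.imwrite("pics/"+name+".png",cv2.resize(f,None,fx=s,fy=s,interpolation=cv2.INTER_CUBIC))
E
python3 - <<'E'
from h import *
import pickle
for n in("side","top"):
    c=cam(n);save(c,n+"0");pickle.dump(c,open(n+"0.pkl","wb"))
    print(n,c["K"],c["k1"],ray(c,320,200))
s=read_state();print(s)
E
```

```text
pics
side [[372.52325777   0.         323.15166912]
 [  0.         372.52325777 191.73061194]
 [  0.           0.           1.        ]] -0.04125851712966426 (array([0.07517385, 0.73470491, 0.92721235]), array([ 0.37613942, -0.6011037 , -0.70551956]))
top [[395.92957851   0.         319.01062822]
 [  0.         395.92957851 203.43918178]
 [  0.           0.           1.        ]] -0.017974386933063854 (array([ 0.35596055, -0.01136152,  1.197303  ]), array([ 0.14280725, -0.00441629, -0.98978194]))
{'t': 0.1, 'q': array([-1.38539601e+00,  1.31103216e-01,  1.48918501e+00,  3.78810083e-05,
        1.52296560e+00, -8.53999868e-02]), 'dq': array([ 0.00122905, -0.00055062, -0.00133042,  0.00171571, -0.00015146,
        0.00089087]), 'joint_torque': array([ 7.90750328e-04, -5.61340392e+01, -4.93097806e+01,  7.70979607e-02,
        2.91082315e-02, -7.63548269e-05]), 'tool_pos': array([ 0.16044281, -0.57762255,  0.2176738 ]), 'orientation': array([-3.11119351e+00, -4.23846492e-01,  7.10178568e-05]), 'force': array([ 0.21309709,  0.04564335, -0.0857639 ]), 'wrist_torque': array([ 0.00821984, -0.00418865, -0.06926815]), 'opening': 0.09260279963626862}
```

View pics/side0.png

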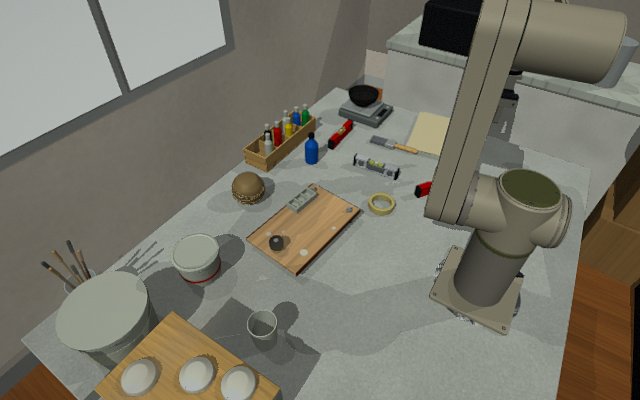

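View pics/top0.png

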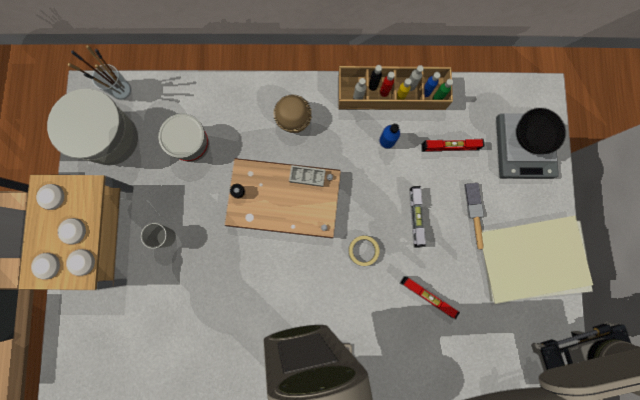

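Candidates for the level in the top view are the silver bar with black caps at (418,216), a red look-alike at (452,145) and a red look-alike at (430,297). By the description I choose the silver bar. The knob is the black disc at (237,191), not the grey nut at (325,227). Next is a close crop to check.

Run:
```python
from h import *
import pickle
t=pickle.load(open("top0.pkl","rb"));s=pickle.load(open("side0.pkl","rb"))
a=t["frame"][140:260,215:445][:,:,::-1];b=s["frame"][140:280,240:420][:,:,::-1]
a=cv2.resize(a,(690,360),interpolation=cv2.INTER_CUBIC);b=cv2.resize(b,(690,537),interpolation=cv2.INTER_CUBIC)
cv2.imwrite("pics/ct.png",a);cv2.imwrite("pics/cs.png",b)
```

```text
(no output)
```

View pics/ct.png

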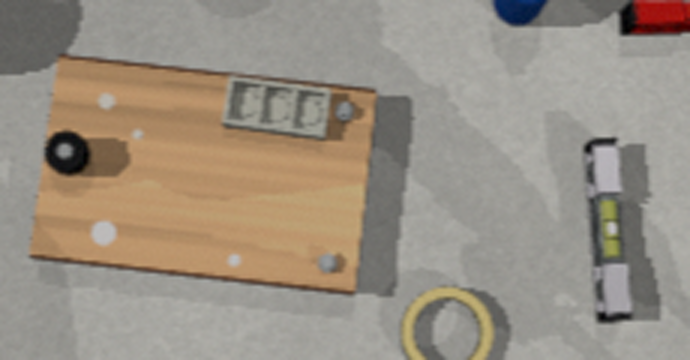

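View pics/cs.png

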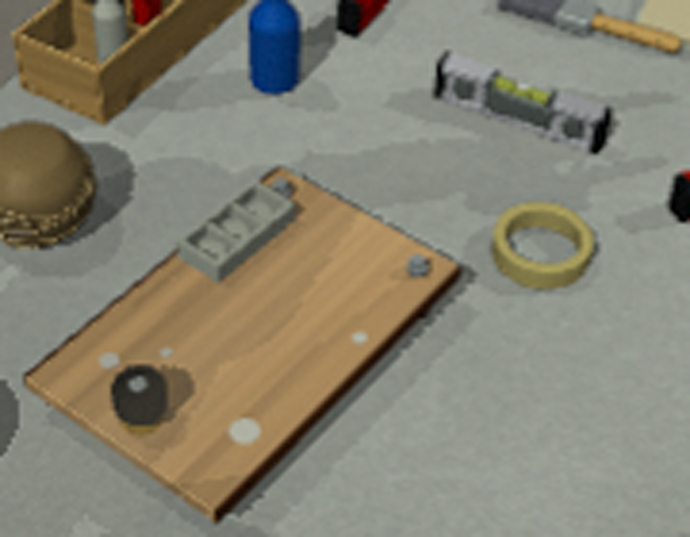

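Run:
```python
from h import *
import pickle
t=pickle.load(open("top0.pkl","rb"));s=pickle.load(open("side0.pkl","rb"))
for n,p in dict(tl=(60,57),tr=(376,91),br=(355,292),bl=(30,257)).items():
    print(n,onz(t,p[0]/3+215-.33,p[1]/3+140-.33,.044).round(4))
k=690/180
for n,p in dict(tl=(25,378),tr=(280,168),br=(463,265),bl=(215,518)).items():
    print(n,'side',onz(s,p[0]/k+240-.4,p[1]/k+140-.4,.044).round(4))
# knob top centre z=.084
def blob(c,lo,hi,box):
    hsv=cv2.cvtColor(c["frame"],cv2.COLOR_RGB2HSV);m=cv2.inRange(hsv,lo,hi)
    z=np.zeros_like(m);z[box[1]:box[3],box[0]:box[2]]=m[box[1]:box[3],box[0]:box[2]]
    return z
for c,box in((t,(225,178,252,203)),(s,(262,228,292,255))):
    m=blob(c,(0,0,0),(180,255,55),box);ys,xs=np.nonzero(m);print('knob',xs.min(),xs.max(),ys.min(),ys.max(),xs.mean(),ys.mean(),onz(c,xs.mean(),ys.mean(),.071).round(4))
for c,box in((t,(400,190,435,240)),(s,(350,150,400,185))):
    m=blob(c,(24,110,80),(40,255,255),box);ys,xs=np.nonzero(m);print('vial',len(xs),xs.mean(),ys.mean(),(xs.min()+xs.max())/2,(ys.min()+ys.max())/2,onz(c,(xs.min()+xs.max())/2,(ys.min()+ys.max())/2,.043).round(4))
save(t,"lt",(400,180,435,252),8)
save(s,"ls",(345,145,405,185),13)
```

```text
tl [0.6458 0.2389 0.044 ]
tr [ 0.6128 -0.0756  0.044 ]
br [ 0.4139 -0.0548  0.044 ]
bl [0.4463 0.2614 0.044 ]
tl side [0.646  0.2429 0.044 ]
tr side [ 0.6122 -0.0735  0.044 ]
br side [ 0.4127 -0.0556  0.044 ]
bl side [0.4443 0.2683 0.044 ]
knob 230 244 184 197 237.4318181818182 190.8030303030303 [0.5441 0.2218 0.071 ]
knob 269 282 236 250 275.84285714285716 243.10714285714286 [0.544 0.225 0.071]
vial 43 418.09302325581393 215.69767441860466 418.0 215.5 [ 0.478  -0.3044  0.043 ]
vial 31 375.7096774193548 163.19354838709677 375.5 163.0 [ 0.4772 -0.2985  0.043 ]
```

View pics/lt.png

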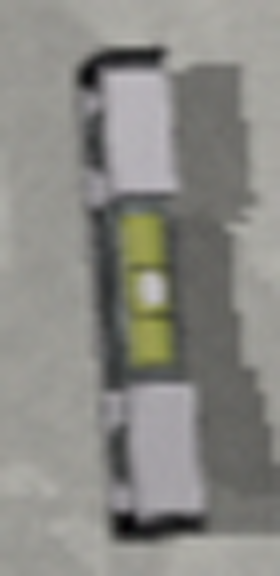

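View pics/ls.png

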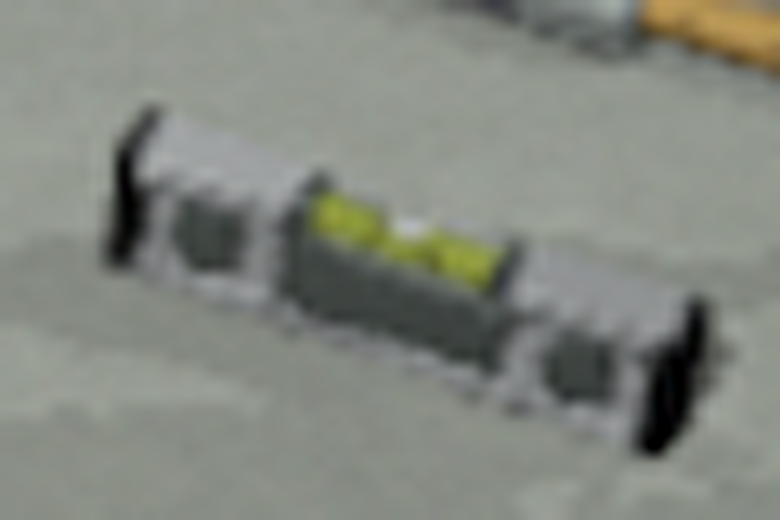

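The crops confirm it: a silver bar with black caps and a green vial, with the bubble centred at about (418,216) in the top view and (376,163) in the side view. The red bars are rejected. Now I work out the poses.

```bash
cat >> h.py <<'E'
def down(yaw): # tool x at world yaw, z down
    c,s=np.cos(yaw),np.sin(yaw); return np.array([[c,s,0],[s,-c,0],[0,0,-1.]])
def plan(P,yaw,P0=None,R0=None):
    st=read_state()
    if P0 is None:P0=st["tool_pos"]
    if R0 is None:R0=cv2.Rodrigues(st["orientation"])[0]
    d=R0.T@(np.array(P)-P0)/.1
    r=cv2.Rodrigues(R0.T@down(yaw))[0].ravel()/np.pi
    print('shares',d.round(3),r.round(4),'yawnow',np.arctan2(R0[1,0],R0[0,0]).round(4))
E
python3 - <<'E'
from h import *
import pickle
t=pickle.load(open("top0.pkl","rb"));s=pickle.load(open("side0.pkl","rb"))
f=lambda u,v:onz(t,u/8+400-.44,v/8+180-.44,.044)
g=lambda u,v:onz(s,u/13+345-.46,v/13+145-.46,.044)
for n,fn,ps in(('top',f,[(135,57),(152,290),(168,518)]),('side',g,[(150,107),(703,300),(410,222)])):
    print(n,[fn(*p).round(4) for p in ps])
    a,b=fn(*ps[0]),fn(*(ps[2] if n=='top' else ps[1]));print((a+b)/2,np.linalg.norm(a-b),np.arctan2(*(a-b)[[1,0]]))
# long edges of the top face, light patches
print([f(*p).round(4) for p in [(105,70),(165,70),(178,188),(140,385),(190,385),(205,512)]])
plan((.48,-.30,.16),0.07)
E
```

```text
top [array([ 0.5636, -0.302 ,  0.044 ]), array([ 0.477 , -0.3057,  0.044 ]), array([ 0.3938, -0.3092,  0.044 ])]
[ 0.47870887 -0.30556353  0.044     ] 0.17000029150953017 0.04250445452119757
side [array([ 0.568 , -0.3126,  0.044 ]), array([ 0.3925, -0.3202,  0.044 ]), array([ 0.4786, -0.306 ,  0.044 ])]
[ 0.48022266 -0.31637241  0.044     ] 0.17568682375979833 0.043392841081355986
[array([ 0.5587, -0.2907,  0.044 ]), array([ 0.5588, -0.3129,  0.044 ]), array([ 0.5148, -0.3164,  0.044 ]), array([ 0.4421, -0.3003,  0.044 ]), array([ 0.4422, -0.3186,  0.044 ]), array([ 0.396 , -0.3227,  0.044 ])]
shares [ 3.822 -1.819  0.58 ] [-0.0005 -0.      0.0639] yawnow 0.2708
```

Request:
move_arm(
  series=[
    [0.5,-0.24,0.1,0,0,0.03,1],
    [1,-0.48,0.15,0,0,0.069,1],
  ],
  squeeze=20,
)

```text
t: 0.3
tool_pos: [0.2347, -0.5123, 0.2035]
orientation: [-3.139, -0.074, 0.001]
force: [1.9, 0.1, -0.1]
opening: 0.093
```

```bash
python3 -c "
from h import *
plan((.479,-.305,.14),.055)"
```

```text
shares [ 2.538 -1.955  0.637] [-0.0005  0.0001 -0.0025] yawnow 0.0471
```

Request:
move_arm(
  series=[
    [0.4,-0.32,0.1,0,0,0,1],
    [0.8,-0.64,0.2,0,0,0,1],
  ],
)

```text
t: 0.5
tool_pos: [0.3092, -0.4461, 0.185]
orientation: [-3.14, -0.083, 0.0]
force: [1.4, -0.6, -0.6]
opening: 0.0932
```

Request:
move_arm(
  series=[
    [0.4,-0.32,0.1,0,0,0,1],
    [0.8,-0.64,0.2,0,0,0,1],
  ],
)

```text
t: 0.7
tool_pos: [0.3824, -0.3805, 0.1658]
orientation: [-3.14, -0.085, 0.0]
force: [0.6, -0.2, 0.0]
opening: 0.093
```

Request:
move_arm(
  series=[
    [0.4,-0.3,0.1,0,0,0,1],
    [0.8,-0.58,0.15,0,0,0,1],
    [0.8,-0.58,0.15,0,0,0,1],
    [0.8,-0.58,0.15,0,0,0,1],
  ],
)

```text
t: 1.1
tool_pos: [0.4586, -0.3187, 0.1507]
orientation: [-3.139, -0.09, 0.002]
force: [0.0, -0.7, -1.1]
opening: 0.093
```

```bash
python3 -c "
from h import *
plan((.479,-.305,.012),.055);print(read_state()['tool_pos'])
c=cam('side');save(c,'s1',(320,110,440,200),6)"
```

```text
shares [ 0.213 -0.124  1.387] [-0.0003  0.0004  0.0007] yawnow 0.0571
[ 0.45862041 -0.31870987  0.15071885]
```

View pics/s1.png

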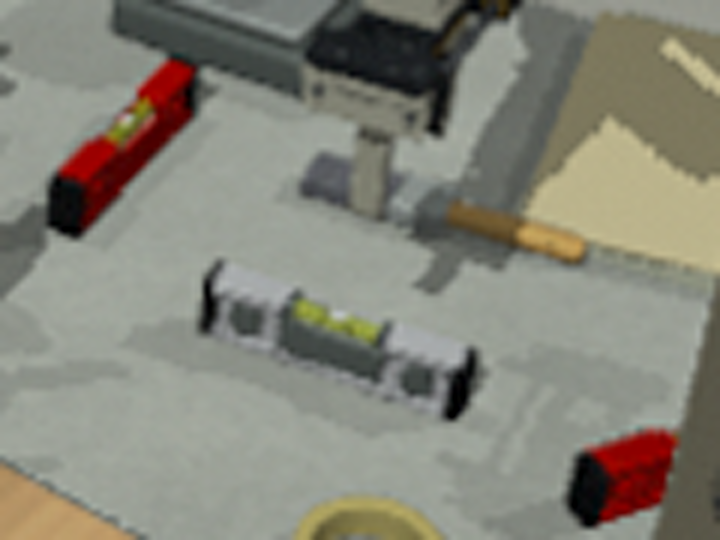

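The picture shows the gripper above and behind the level, the vial at about (376,163) in full-frame side pixels, and both red bars well clear. Next I centre over it and descend.

Request:
move_arm(
  series=[
    [0.21,-0.12,0.3,0,0,0,1],
    [0.21,-0.12,0.6,0,0,0,1],
    [0.21,-0.12,0.8,0,0,0,1],
    [0.21,-0.12,0.8,0,0,0,1],
    [0.21,-0.12,0.8,0,0,0,1],
  ],
)

```text
t: 1.65
tool_pos: [0.4777, -0.3079, 0.0719]
orientation: [-3.14, -0.082, 0.001]
force: [0.3, -0.5, -0.2]
opening: 0.093
```

```bash
python3 -c "
from h import *
plan((.479,-.305,.011),.055);print(read_state()['tool_pos'])
c=cam('side');save(c,'s2',(320,110,440,200),6)"
```

```text
shares [ 0.015 -0.029  0.609] [-0.0001  0.0001 -0.0009] yawnow 0.0522
[ 0.47768133 -0.30794433  0.07188495]
```

View pics/s2.png

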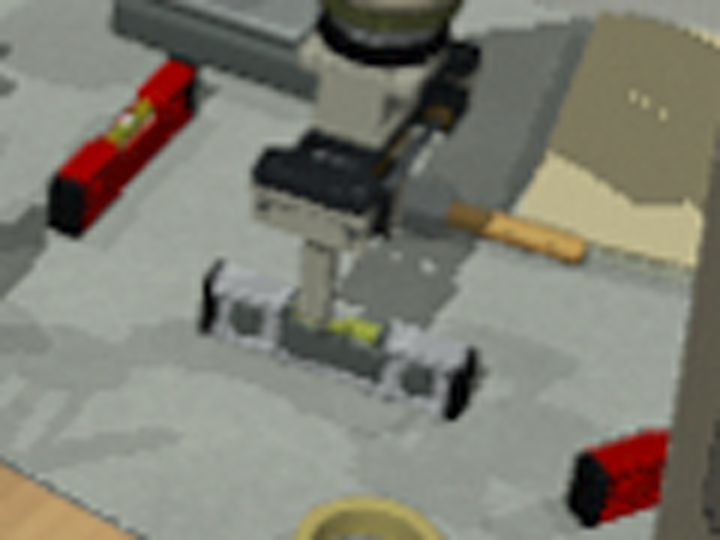

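Request:
move_arm(
  series=[
    [0.01,-0.03,0.3,0,0,0,1],
    [0.01,-0.03,0.5,0,0,0,1],
    [0.01,-0.03,0.6,0,0,0,1],
    [0.01,-0.03,0.6,0,0,0,0.2],
    [0.01,-0.03,0.6,0,0,0,-0.3],
    [0.01,-0.03,0.6,0,0,0,-1],
    [0.01,-0.03,0.6,0,0,0,-1],
    [0.01,-0.03,0.6,0,0,0,-1],
  ],
  squeeze=20,
)

```text
t: 2.5
tool_pos: [0.4799, -0.3043, 0.0124]
orientation: [3.14, 0.085, 0.002]
force: [0.8, -0.8, 0.0]
opening: 0.0578
```

Request:
move_arm(
  series=[
    [0,0,0,0,0,0,-1],
    [0,0,0,0,0,0,-1],
    [0,0,0,0,0,0,-1],
  ],
  squeeze=35,
)

```text
t: 2.8
tool_pos: [0.4794, -0.3038, 0.0115]
orientation: [-3.14, -0.085, 0.0]
force: [-0.1, 0.1, 0.3]
opening: 0.0335
```

```bash
python3 -c "
from h import *
print(read_state()['force'],read_state()['opening'])
c=cam('side');save(c,'s3',(320,110,440,200),6)"
```

```text
[-0.13474834  0.07188641  0.2732354 ] 0.03347447024006062
```

View pics/s3.png

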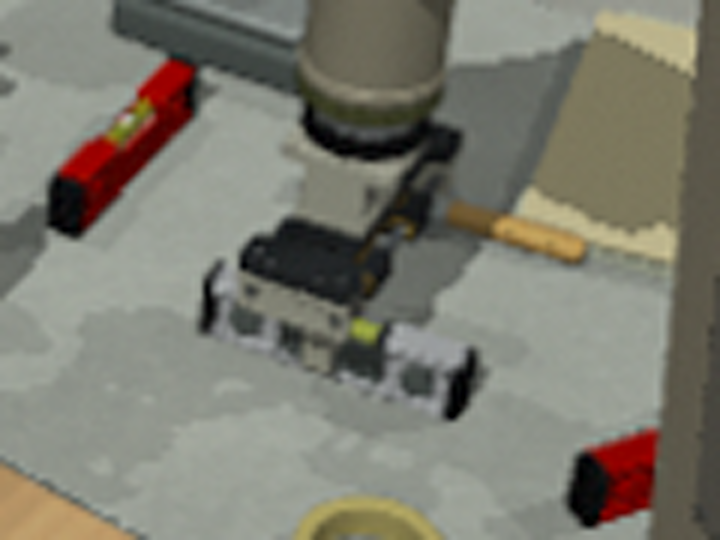

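Request:
move_arm(
  series=[
    [0,0,0,0,0,0,-1],
    [0,0,0,0,0,0,-1],
    [0,0,0,0,0,0,-1],
    [0,0,0,0,0,0,-1],
  ],
  squeeze=35,
)

```text
t: 3.25
tool_pos: [0.4794, -0.3039, 0.0115]
orientation: [3.14, 0.085, 0.0]
force: [0.7, -0.3, -0.2]
opening: 0.0237
```

Request:
move_arm(
  series=[
    [0,0,-0.3,0,0,0,-1],
    [0,0,-0.6,0,0,0,-1],
    [0,0,-0.9,0,0,0,-1],
    [0,0,-1,0,0,0,-1],
    [0,0,-1,0,0,0,-1],
  ],
)

```text
t: 3.75
tool_pos: [0.4802, -0.3045, 0.1128]
orientation: [3.139, 0.085, 0.004]
force: [-0.5, -0.5, -5.4]
opening: 0.0234
```

```bash
python3 -c "
from h import *
plan((.4955,.0523,.12),1.467);print(read_state()['force'],read_state()['tool_pos'])
c=cam('side');save(c,'s4',(320,90,440,180),6)"
```

```text
shares [ 0.345 -3.554 -0.078] [ 1.000e-03 -2.000e-04 -4.498e-01] yawnow 0.0541
[-0.46468712 -0.49905342 -5.40103413] [ 0.48024175 -0.30449676  0.11278953]
```

View pics/s4.png

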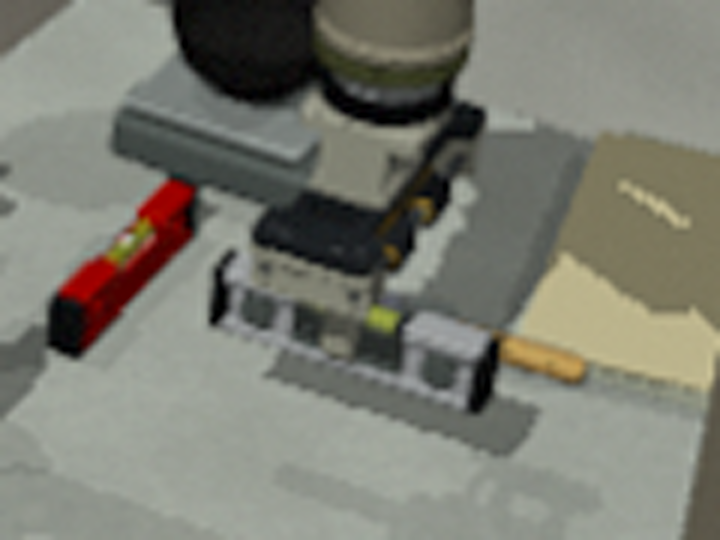

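Request:
move_arm(
  series=[
    [0.02,-0.2,0,0,0,-0.045,-1],
    [0.04,-0.4,0,0,0,-0.09,-1],
    [0.06,-0.6,0,0,0,-0.135,-1],
    [0.08,-0.8,0,0,0,-0.18,-1],
    [0.1,-1,0,0,0,-0.225,-1],
  ],
)

```text
t: 4.3
tool_pos: [0.4823, -0.2018, 0.1085]
orientation: [-2.91, -1.173, 0.004]
force: [-0.2, -0.7, -3.6]
opening: 0.0239
```

```bash
python3 -c "
from h import *
plan((.4955,.0563,.12),1.467)"
```

```text
shares [ 1.886 -1.768 -0.11 ] [-1.50e-03 -1.00e-04 -2.23e-01] yawnow 0.7665
```

Request:
move_arm(
  series=[
    [0.19,-0.18,0,0,0,-0.045,-1],
    [0.38,-0.36,0,0,0,-0.09,-1],
    [0.57,-0.54,0,0,0,-0.135,-1],
    [0.76,-0.71,0,0,0,-0.18,-1],
    [0.94,-0.88,-0.1,0,0,-0.223,-1],
  ],
)

```text
t: 4.8
tool_pos: [0.4884, -0.0731, 0.1172]
orientation: [-2.329, -2.099, 0.006]
force: [-0.6, -0.1, -4.2]
opening: 0.0238
```

```bash
python3 -c "
from h import *
plan((.4955,.0563,.12),1.467)"
```

```text
shares [ 1.294 -0.064 -0.026] [-0.0023 -0.0004  0.0001] yawnow 1.4672
```

Request:
move_arm(
  series=[
    [0.25,0,0,0,0,0,-1],
    [0.5,-0.02,0,0,0,0,-1],
    [0.7,-0.03,0,0,0,0,-1],
  ],
)

```text
t: 5.1
tool_pos: [0.4942, -0.0034, 0.1187]
orientation: [-2.336, -2.095, 0.004]
force: [-0.1, 0.2, -4.3]
opening: 0.0238
```

Request:
move_arm(
  series=[
    [0.25,-0.01,0,0,0,0,-1],
    [0.5,-0.03,0,0,0,0,-1],
    [0.57,-0.03,0,0,0,0,-1],
    [0.57,-0.03,0,0,0,0,-1],
    [0.57,-0.03,0,0,0,0,-1],
  ],
)

```text
t: 5.6
tool_pos: [0.4985, 0.0514, 0.1202]
orientation: [-2.338, -2.096, 0.003]
force: [-0.2, 0.4, -3.6]
opening: 0.0239
```

```bash
python3 -c "
from h import *
plan((.4955,.0563,.06),1.467);print(read_state()['force'],read_state()['tool_pos'])
c=cam('side');save(c,'s5',(230,130,390,280),5)
c=cam('top');save(c,'t5',(215,130,365,250),5)"
```

```text
shares [ 0.046 -0.034  0.602] [-0.0007  0.0002 -0.0017] yawnow 1.4617
[-0.18407479  0.41085061 -3.63638668] [0.4984652  0.05135569 0.12021808]
```

View pics/s5.png

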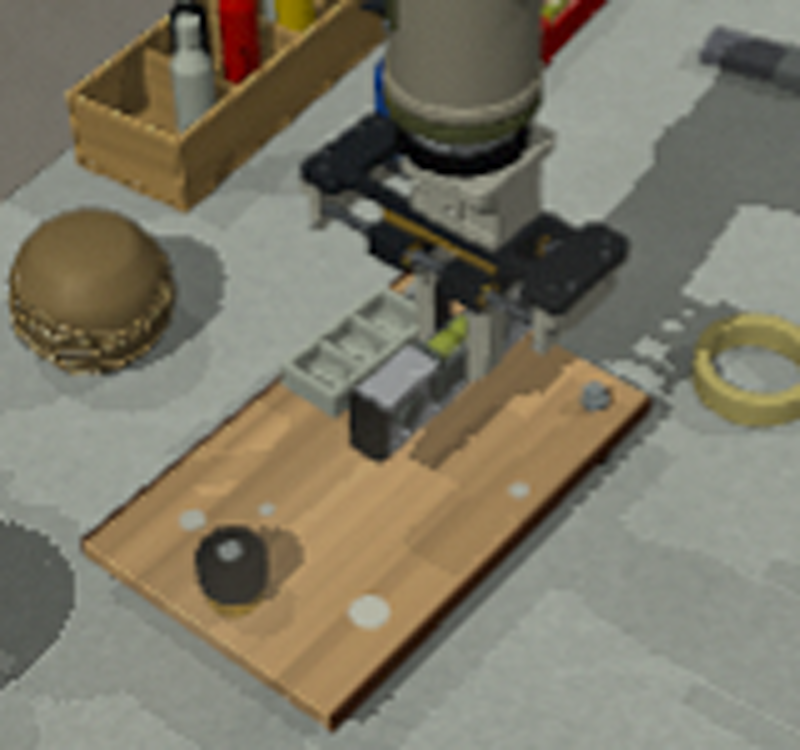

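View pics/t5.png

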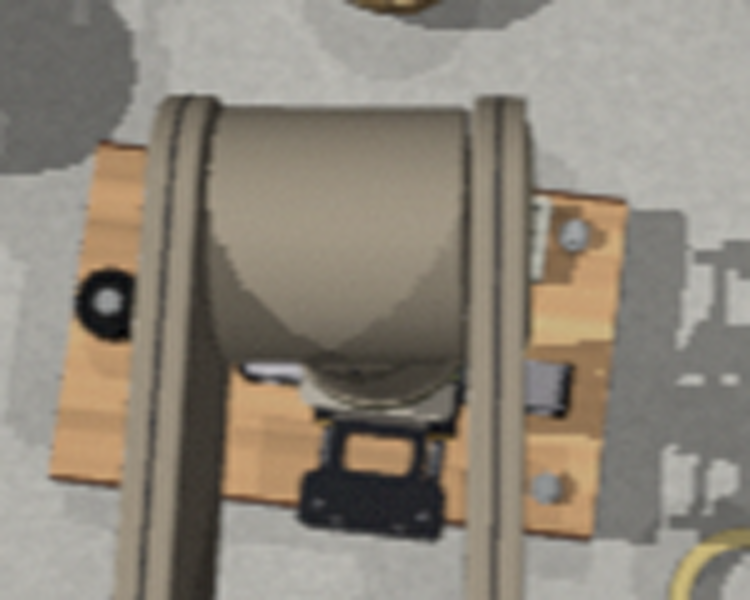

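The side crop shows the bar hanging over the bare strip of the board, beside the mould and clear of both nuts and the knob (crop pixel (232,568)). Lowering now.

Request:
move_arm(
  series=[
    [0.04,-0.03,0.2,0,0,-0.002,-1],
    [0.04,-0.03,0.4,0,0,-0.002,-1],
    [0.04,-0.03,0.56,0,0,-0.002,-1],
    [0.04,-0.03,0.58,0,0,-0.002,-1],
    [0.04,-0.03,0.6,0,0,-0.002,-1],
    [0.04,-0.03,0.6,0,0,-0.002,-1],
  ],
)

```text
t: 6.3
tool_pos: [0.4973, 0.0559, 0.0623]
orientation: [2.333, 2.103, 0.001]
force: [0.0, -0.7, -4.0]
opening: 0.0238
```

Request:
move_arm(
  series=[
    [0,0,0.015,0,0,0,-1],
    [0,0,0.03,0,0,0,-1],
    [0,0,0.03,0,0,0,-1],
  ],
)

```text
t: 6.6
tool_pos: [0.4969, 0.0563, 0.0587]
orientation: [2.333, 2.104, 0.0]
force: [-0.9, -1.0, -3.7]
opening: 0.0241
```

Request:
move_arm(
  series=[
    [0,0,0.012,0,0,0,-1],
    [0,0,0.02,0,0,0,-1],
    [0,0,0.02,0,0,0,-1],
  ],
)

```text
t: 6.9
tool_pos: [0.4967, 0.0563, 0.0564]
orientation: [2.333, 2.104, -0.0]
force: [0.0, -0.2, -4.3]
opening: 0.0239
```

Request:
move_arm(
  series=[
    [0,0,0.01,0,0,0,-1],
    [0,0,0.01,0,0,0,-1],
    [0,0,0.01,0,0,0,-1],
  ],
)

```text
t: 7.2
tool_pos: [0.4969, 0.0564, 0.0559]
orientation: [2.333, 2.104, 0.001]
force: [-2.6, 0.6, 1.3]
opening: 0.0238
```

Contact: the board now carries the level. Opening part way and lifting.

Request:
move_arm(
  series=[
    [0,0,0,0,0,0,0.1],
    [0,0,0,0,0,0,0.1],
    [0,0,0,0,0,0,0.1],
    [0,0,0,0,0,0,0.1],
    [0,0,0,0,0,0,0.1],
    [0,0,0,0,0,0,0.1],
  ],
)

```text
t: 7.8
tool_pos: [0.4967, 0.0563, 0.0555]
orientation: [-2.333, -2.104, -0.0]
force: [-0.1, 0.8, -0.3]
opening: 0.0511
```

Request:
move_arm(
  series=[
    [0,0,-0.1,0,0,0,0.1],
    [0,0,-0.35,0,0,0,0.1],
    [0,0,-0.7,0,0,0,0.1],
    [0,0,-0.9,0,0,0,0.3],
    [0,0,-0.9,0,0,0,0.5],
  ],
)

```text
t: 8.3
tool_pos: [0.4994, 0.0563, 0.1502]
orientation: [2.329, 2.101, 0.009]
force: [1.3, 0.4, 1.1]
opening: 0.0626
```

```bash
python3 -c "
from h import *
import pickle
plan((.544,.223,.146),2.7);s=read_state();print(s['force'],s['tool_pos'],s['opening'],s['q'])
c=cam('side');save(c,'s6',(230,130,390,280),5);pickle.dump(c,open('side6.pkl','wb'))"
```

```text
shares [1.704 0.272 0.045] [ 0.0022  0.0012 -0.3922] yawnow 1.4678
[1.3259088  0.40786917 1.14648969] [0.49943003 0.05632276 0.15017517] 0.06263946479421545 [ 1.02338692e-02 -9.98445567e-02  1.84700596e+00  2.37115814e-05
  1.38710870e+00  1.13245177e-01]
```

View pics/s6.png

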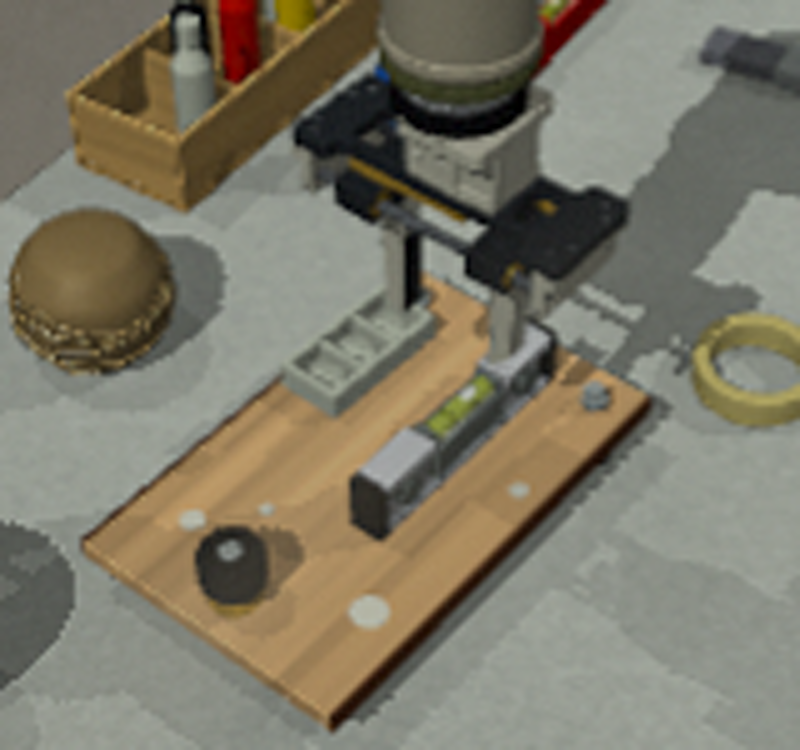

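The side crop shows the level standing upright on the board. The bubble is off centre towards the far (-y) end at about (468,393) in the crop, as expected with the knob end low. Now to the knob.

Request:
move_arm(
  series=[
    [0.2,0.03,0,0,0,-0.04,0.6],
    [0.4,0.06,0,0,0,-0.08,0.6],
    [0.6,0.09,0,0,0,-0.12,0.6],
    [0.75,0.12,0,0,0,-0.16,0.6],
    [0.9,0.14,0,0,0,-0.2,0.6],
  ],
)

```text
t: 8.85
tool_pos: [0.519, 0.1449, 0.1437]
orientation: [-1.56, -2.724, 0.003]
force: [0.6, 0.3, 0.4]
opening: 0.0746
```

```bash
python3 -c "
from h import *
plan((.544,.2235,.13),2.7)"
```

```text
shares [0.551 0.614 0.136] [-0.0007 -0.0005 -0.1905] yawnow 2.1015
```

Request:
move_arm(
  series=[
    [0.2,0.2,0,0,0,-0.04,0.6],
    [0.4,0.4,0.02,0,0,-0.08,0.6],
    [0.52,0.58,0.06,0,0,-0.12,0.6],
    [0.52,0.58,0.1,0,0,-0.16,0.6],
    [0.52,0.58,0.1,0,0,-0.19,0.6],
    [0.52,0.58,0.1,0,0,-0.19,0.6],
  ],
)

```text
t: 9.45
tool_pos: [0.5428, 0.2183, 0.1334]
orientation: [-0.695, -3.061, 0.003]
force: [-0.5, -0.6, -0.4]
opening: 0.0746
```

```bash
python3 -c "
from h import *
plan((.544,.2235,.054),2.7);s=read_state();print(s['tool_pos'],s['opening'],s['q'])
c=cam('side');save(c,'s7',(230,130,390,280),5)"
```

```text
shares [0.01  0.054 0.794] [-0.0007 -0.0008 -0.0016] yawnow 2.6949
[0.54278454 0.2182894  0.1334255 ] 0.0745882584405015 [ 2.94747681e-01  1.48269871e-01  1.62621471e+00 -6.17298878e-06
  1.37038054e+00 -8.29325621e-01]
```

View pics/s7.png

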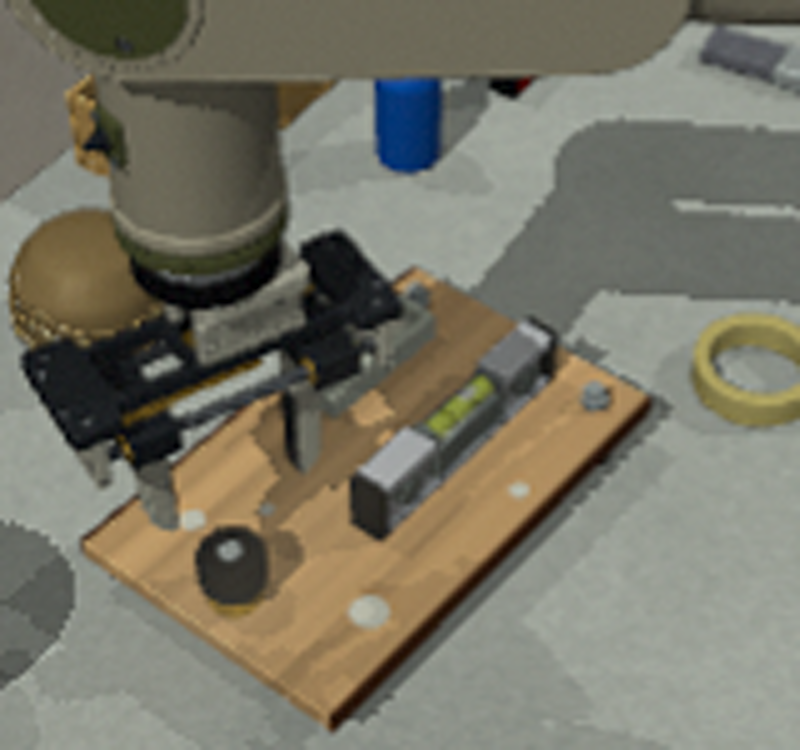

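Request:
move_arm(
  series=[
    [0.01,0.05,0.2,0,0,0,0.6],
    [0.01,0.05,0.4,0,0,0,0.6],
    [0.01,0.05,0.6,0,0,0,0.6],
    [0.01,0.05,0.75,0,0,0,0.6],
    [0.01,0.05,0.77,0,0,0,0.6],
    [0.01,0.05,0.77,0,0,0,0.6],
  ],
)

```text
t: 10.1
tool_pos: [0.5449, 0.2231, 0.0581]
orientation: [-0.7, -3.062, 0.001]
force: [0.7, 0.1, -0.0]
opening: 0.0743
```

```bash
python3 -c "
from h import *
import pickle
plan((.544,.2235,.054),2.7);s=read_state();print(s['tool_pos'],s['force'])
c=cam('side');save(c,'s8',(230,130,390,280),5);pickle.dump(c,open('side8.pkl','wb'))
save(c,'v8',(305,195,340,225),20)
c=cam('top');save(c,'t8',(215,150,365,250),5)"
```

```text
shares [ 0.01  -0.001  0.041] [-0.0002 -0.0003 -0.0026] yawnow 2.6918
[0.54489046 0.22314451 0.05811723] [ 0.7151067   0.07045879 -0.00302732]
```

View pics/s8.png

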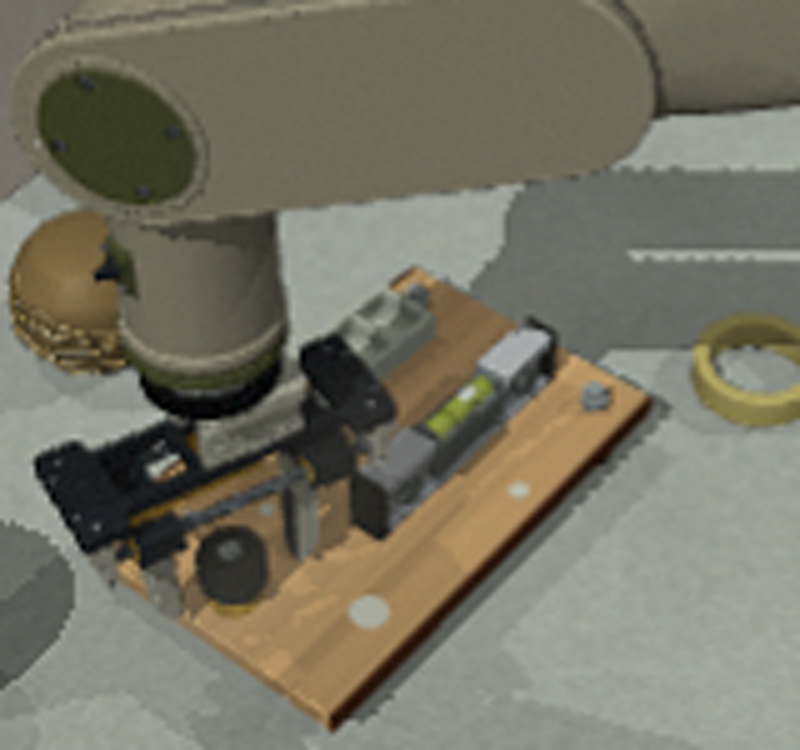

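View pics/t8.png

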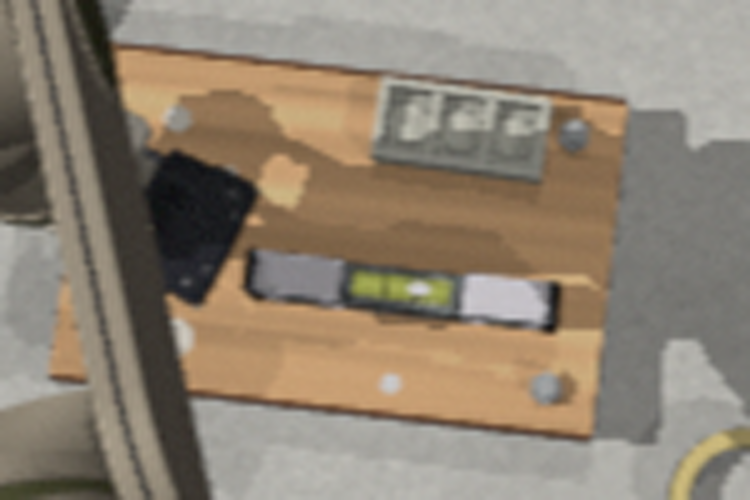

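View pics/v8.png

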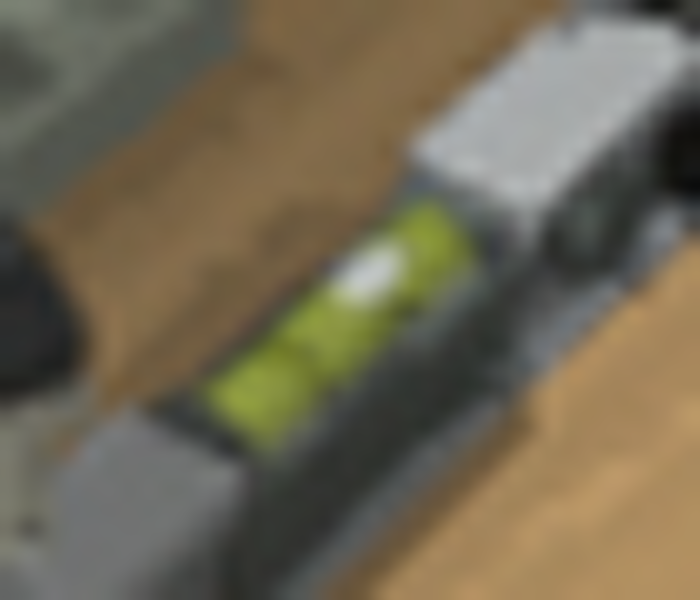

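Both views show the bubble about 9 mm towards the -y end: top crop (417,288), with the vial running from x 348 to 456. That means roughly 2 rad clockwise. I'll grip the knob, then turn.

Request:
move_arm(
  series=[
    [0,0,0.03,0,0,0,0.2],
    [0,0,0.03,0,0,0,0],
    [0,0,0.03,0,0,0,-0.1],
    [0,0,0.03,0,0,0,-1],
    [0,0,0.03,0,0,0,-1],
    [0,0,0.03,0,0,0,-1],
    [0,0,0.03,0,0,0,-1],
    [0,0,0.03,0,0,0,-1],
  ],
  squeeze=15,
)

```text
t: 11.0
tool_pos: [0.5456, 0.2238, 0.0557]
orientation: [0.699, 3.062, 0.001]
force: [1.5, 3.6, -0.6]
opening: 0.0396
```

```bash
cat >> h.py <<'E'
def bub(c,p0,p1,W,wid=3):
    # profile of vial along p0->p1 (pixels, frame coords): blue & saturation
    p0,p1=np.array(p0,float),np.array(p1,float);L=np.linalg.norm(p1-p0);e=(p1-p0)/L;n=np.array([-e[1],e[0]])
    a=np.arange(-4,L+4,.1);b=np.linspace(-wid/2,wid/2,7)
    X=(p0[0]+np.outer(b,n[0]*np.ones_like(a))+a*e[0]).astype(np.float32);Y=(p0[1]+np.outer(b,n[1]*np.ones_like(a))+a*e[1]).astype(np.float32)
    im=cv2.remap(c["frame"].astype(np.float32),X,Y,cv2.INTER_LINEAR).mean(0)
    return a,im
E
python3 - <<'E'
from h import *
s=read_state();print(s['opening'],s['force'],s['tool_pos'])
c=cam('top')
a,im=bub(c,(215+348/5,150+286/5),(215+456/5,150+294/5),66)
for i in range(0,len(a),5): print(a[i].round(1),im[i].round(0))
E
```

```text
0.03964999347144094 [ 1.50035158  3.61576531 -0.60605635] [0.54556732 0.22381418 0.05574458]
-4.0 [136. 133. 137.]
-3.5 [133. 130. 134.]
-3.0 [122. 120. 123.]
-2.5 [109. 108. 110.]
-2.0 [89. 88. 90.]
-1.5 [72. 73. 73.]
-1.0 [71. 73. 71.]
-0.5 [73. 76. 70.]
0.0 [89. 93. 70.]
0.5 [106. 110.  70.]
1.0 [120. 125.  72.]
1.5 [133. 138.  75.]
2.0 [137. 142.  77.]
2.5 [139. 145.  79.]
3.0 [140. 145.  78.]
3.5 [139. 145.  78.]
4.0 [141. 146.  79.]
4.5 [142. 147.  80.]
5.0 [142. 147.  81.]
5.5 [140. 145.  80.]
6.0 [129. 134.  73.]
6.5 [121. 125.  68.]
7.0 [121. 125.  68.]
7.5 [124. 128.  69.]
8.0 [134. 140.  74.]
8.5 [143. 149.  77.]
9.0 [144. 150.  77.]
9.5 [145. 150.  78.]
10.0 [145. 150.  79.]
10.5 [146. 151.  83.]
11.0 [153. 157.  99.]
11.5 [159. 162. 114.]
12.0 [161. 163. 129.]
12.5 [163. 163. 141.]
13.0 [165. 165. 148.]
13.5 [167. 167. 153.]
14.0 [169. 169. 153.]
14.5 [170. 171. 151.]
15.0 [168. 169. 140.]
15.5 [165. 167. 128.]
16.0 [161. 165. 113.]
16.5 [159. 164. 100.]
17.0 [156. 161.  92.]
17.5 [153. 158.  85.]
18.0 [150. 156.  82.]
18.5 [147. 153.  79.]
19.0 [140. 146.  82.]
19.5 [133. 138.  86.]
20.0 [119. 124.  90.]
20.5 [106. 110.  94.]
21.0 [ 98. 101.  94.]
21.5 [94. 96. 96.]
22.0 [119. 119. 121.]
22.5 [147. 144. 148.]
23.0 [171. 168. 171.]
23.5 [192. 189. 193.]
24.0 [196. 193. 197.]
24.5 [198. 195. 200.]
25.0 [198. 195. 199.]
25.5 [197. 194. 199.]
```

Request:
move_arm(
  series=[
    [0,0,0,0,0,0.03,-1],
    [0,0,0,0,0,0.07,-1],
    [0,0,0,0,0,0.11,-1],
    [0,0,0,0,0,0.15,-1],
    [0,0,0,0,0,0.19,-1],
    [0,0,0,0,0,0.23,-1],
    [0,0,0,0,0,0.27,-1],
    [0,0,0,0,0,0.31,-1],
  ],
)

```text
t: 11.85
tool_pos: [0.5453, 0.2236, 0.0557]
orientation: [-2.057, -2.375, -0.001]
force: [0.6, 3.3, 0.7]
opening: 0.0396
```

Request:
move_arm(
  series=[
    [0,0,0,0,0,0.04,-1],
    [0,0,0,0,0,0.08,-1],
    [0,0,0,0,0,0.12,-1],
    [0,0,0,0,0,0.16,-1],
    [0,0,0,0,0,0.2,-1],
    [0,0,0,0,0,0.24,-1],
    [0,0,0,0,0,0.27,-1],
    [0,0,0,0,0,0.29,-1],
  ],
)

```text
t: 12.65
tool_pos: [0.545, 0.2237, 0.0557]
orientation: [-2.89, -1.23, 0.0]
force: [0.2, 4.6, 0.7]
opening: 0.0396
```

Request:
move_arm(
  series=[
    [0,0,0,0,0,0,-1],
    [0,0,0,0,0,0,-1],
    [0,0,0,0,0,0,-1],
    [0,0,0,0,0,0,-1],
    [0,0,0,0,0,0,-1],
    [0,0,0,0,0,0,-1],
    [0,0,0,0,0,0,-1],
    [0,0,0,0,0,0,-1],
  ],
)

```text
t: 13.45
tool_pos: [0.5451, 0.2237, 0.0557]
orientation: [-2.887, -1.237, 0.0]
force: [-2.3, 5.6, 3.6]
opening: 0.0398
```

Request:
move_arm(
  series=[
    [0,0,0,0,0,0,-1],
    [0,0,0,0,0,0,-1],
    [0,0,0,0,0,0,-1],
    [0,0,0,0,0,0,-1],
    [0,0,0,0,0,0,-1],
    [0,0,0,0,0,0,-1],
    [0,0,0,0,0,0,-1],
    [0,0,0,0,0,0,-1],
  ],
)

```text
t: 14.25
tool_pos: [0.5451, 0.2237, 0.0557]
orientation: [-2.887, -1.237, 0.0]
force: [-1.5, 5.0, 3.7]
opening: 0.0397
```

```bash
cat >> h.py <<'E'
def meas(c,tag=''):
    a,im=bub(c,(215+348/5,150+286/5),(215+456/5,150+294/5),66)
    sat=im[:,0]+im[:,1]-2*im[:,2]   # yellowness
    m=(a>1.5)&(a<18.8); w=np.clip(im[:,2]/im[:,1]-.58,0,None)*m
    b=(w*a).sum()/w.sum()
    y=im[:,1]-im[:,2]
    L=a[:80][np.argmax(y[:80]>25)];Rr=a[150:][np.argmax(y[150:]<20)]
    print(tag,'bubble px',b.round(2),'L',L.round(2),'R',Rr.round(2),'offset mm',((b-10.0)*2.83).round(2))
E
python3 - <<'E'
from h import *
s=read_state();print(s['opening'],s['force'],s['tool_pos'],s['q']);plan((.5456,.2238,.0557),.7)
c=cam('top');meas(c);save(c,'t9',(270,195,330,220),12)
c=cam('side');save(c,'v9',(300,190,345,225),16)
E
```

```text
0.039651095853586636 [-1.45588424  4.95646632  3.73280939] [0.54505155 0.22371891 0.05571527] [3.02119870e-01 2.36216372e-01 1.67688100e+00 5.87732208e-04
 1.22866894e+00 1.06291684e+00]
shares [0.004 0.003 0.   ] [-0.0002 -0.      0.035 ] yawnow 0.8098
 bubble px 11.33 L 0.3 R 11.0 offset mm 3.77
```

View pics/t9.png

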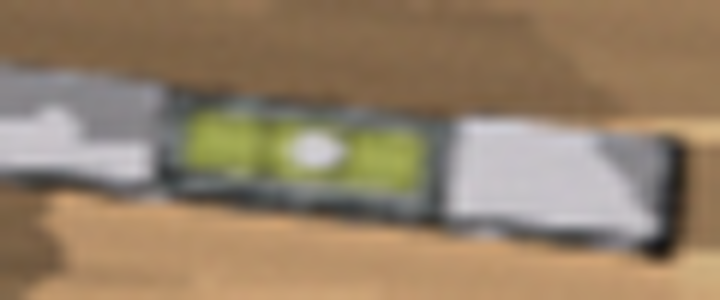

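View pics/v9.png

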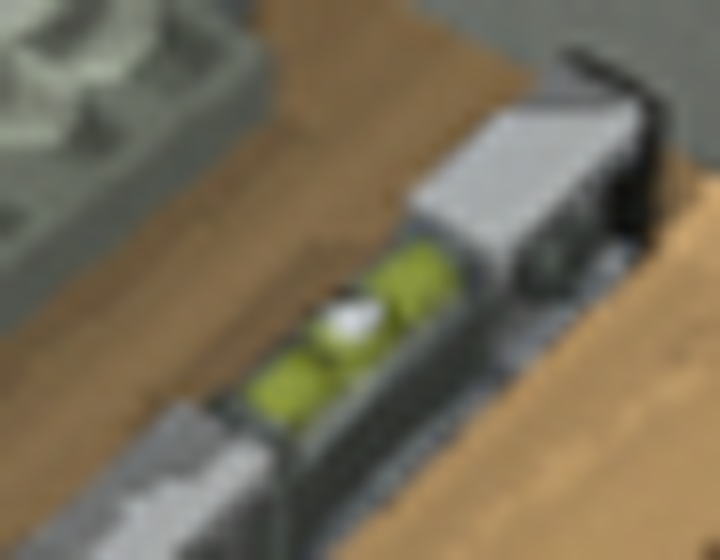

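The top crop shows the bubble at x 317 against a vial centre of about 306 at 12x, still about 3 mm towards -y. Turning a further 0.7 rad or so.

Request:
move_arm(
  series=[
    [0,0,0,0,0,0.04,-1],
    [0,0,0,0,0,0.08,-1],
    [0,0,0,0,0,0.12,-1],
    [0,0,0,0,0,0.16,-1],
    [0,0,0,0,0,0.2,-1],
    [0,0,0,0,0,0.22,-1],
    [0,0,0,0,0,0.22,-1],
    [0,0,0,0,0,0.22,-1],
  ],
)

```text
t: 15.15
tool_pos: [0.545, 0.2239, 0.0557]
orientation: [-3.135, -0.186, 0.001]
force: [-2.8, 5.6, 3.9]
opening: 0.0395
```

Request:
move_arm(
  series=[
    [0,0,0,0,0,0,-1],
    [0,0,0,0,0,0,-1],
    [0,0,0,0,0,0,-1],
    [0,0,0,0,0,0,-1],
    [0,0,0,0,0,0,-1],
    [0,0,0,0,0,0,-1],
    [0,0,0,0,0,0,-1],
    [0,0,0,0,0,0,-1],
  ],
)

```text
t: 15.95
tool_pos: [0.545, 0.2239, 0.0557]
orientation: [-3.135, -0.186, 0.001]
force: [-2.5, 6.0, 3.4]
opening: 0.0398
```

Request:
move_arm(
  series=[
    [0,0,0,0,0,0,-1],
    [0,0,0,0,0,0,-1],
    [0,0,0,0,0,0,-1],
    [0,0,0,0,0,0,-1],
    [0,0,0,0,0,0,-1],
    [0,0,0,0,0,0,-1],
    [0,0,0,0,0,0,-1],
    [0,0,0,0,0,0,-1],
  ],
)

```text
t: 16.75
tool_pos: [0.545, 0.2239, 0.0557]
orientation: [-3.135, -0.186, 0.001]
force: [-2.8, 5.7, 4.0]
opening: 0.0398
```

Run:
```python
from h import *
s=read_state();print(s['opening'],s['force'],s['tool_pos']);plan((.5456,.2238,.0557),.7)
c=cam('top');meas(c);save(c,'t10',(280,198,320,218),20)
a,im=bub(c,(215+348/5,150+286/5),(215+456/5,150+294/5),66)
for i in range(20,len(a)-20,5): print(a[i].round(1),im[i].round(0),(im[i,2]/im[i,1]).round(2))
c=cam('side');save(c,'v10',(300,190,345,225),16)
```

```text
0.039819211629546845 [-2.81076021  5.68654682  3.99824127] [0.54499476 0.22393681 0.05571251]
shares [0.006 0.002 0.   ] [-0.0003  0.     -0.1851] yawnow 0.1186
 bubble px 10.29 L 0.4 R 20.7 offset mm 0.82
-2.0 [125. 124. 127.] 1.02
-1.5 [102. 103. 105.] 1.01
-1.0 [101. 104. 104.] 1.0
-0.5 [101. 105. 101.] 0.96
0.0 [105. 109.  93.] 0.85
0.5 [111. 115.  86.] 0.75
1.0 [120. 125.  79.] 0.63
1.5 [129. 134.  74.] 0.55
2.0 [135. 140.  77.] 0.55
2.5 [140. 145.  80.] 0.55
3.0 [142. 148.  81.] 0.55
3.5 [144. 150.  83.] 0.56
4.0 [147. 153.  86.] 0.56
4.5 [150. 155.  88.] 0.56
5.0 [148. 154.  86.] 0.56
5.5 [146. 151.  84.] 0.56
6.0 [137. 142.  79.] 0.56
6.5 [130. 134.  75.] 0.56
7.0 [132. 136.  81.] 0.6
7.5 [136. 140.  90.] 0.64
8.0 [152. 155. 111.] 0.72
8.5 [165. 167. 130.] 0.78
9.0 [172. 173. 144.] 0.83
9.5 [179. 179. 155.] 0.87
10.0 [180. 180. 159.] 0.88
10.5 [180. 181. 162.] 0.89
11.0 [178. 178. 157.] 0.88
11.5 [173. 174. 148.] 0.86
12.0 [160. 162. 130.] 0.8
12.5 [147. 150. 110.] 0.73
13.0 [137. 141.  92.] 0.65
13.5 [130. 135.  78.] 0.58
14.0 [135. 140.  78.] 0.55
14.5 [141. 147.  79.] 0.54
15.0 [148. 153.  83.] 0.54
15.5 [153. 158.  85.] 0.54
16.0 [154. 159.  87.] 0.54
16.5 [155. 161.  88.] 0.54
17.0 [155. 160.  86.] 0.54
17.5 [154. 159.  85.] 0.53
18.0 [153. 158.  84.] 0.53
18.5 [151. 156.  83.] 0.53
19.0 [145. 150.  84.] 0.56
19.5 [138. 142.  85.] 0.6
20.0 [124. 129.  89.] 0.69
20.5 [111. 115.  93.] 0.81
21.0 [101. 105.  94.] 0.9
21.5 [95. 98. 97.] 0.99
22.0 [118. 119. 120.] 1.01
22.5 [143. 142. 145.] 1.03
23.0 [167. 165. 170.] 1.03
23.5 [190. 187. 192.] 1.03
```

View pics/t10.png

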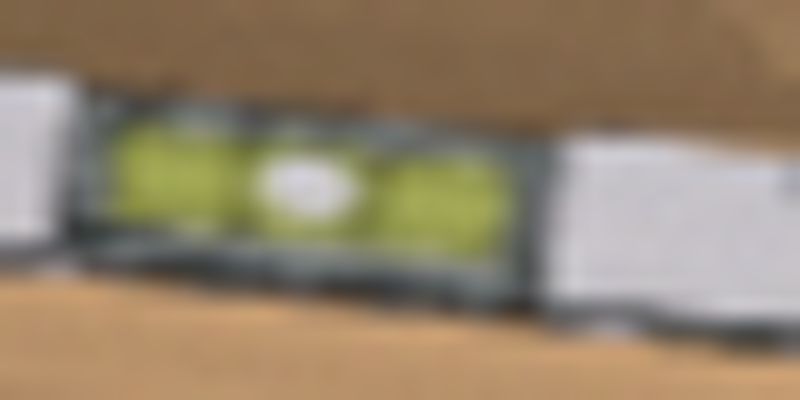

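View pics/v10.png

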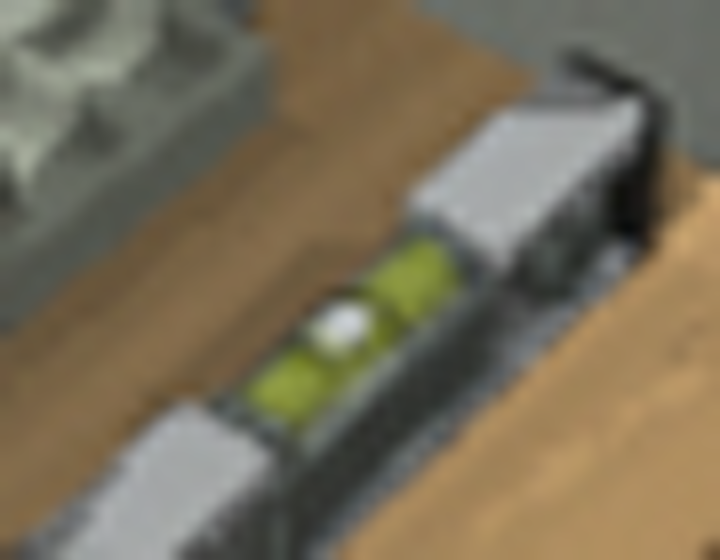

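The bubble is now centred: in the top crop it spans x 258–360 and the vial 112–510. The bubble midpoint is 309 and the vial midpoint 311. Releasing the knob.

Request:
move_arm(
  series=[
    [0,0,0,0,0,0,0.3],
    [0,0,0,0,0,0,0.3],
    [0,0,0,0,0,0,0.3],
    [0,0,0,0,0,0,0.3],
    [0,0,0,0,0,0,0.3],
  ],
)

```text
t: 17.35
tool_pos: [0.5452, 0.2231, 0.0554]
orientation: [3.136, 0.183, -0.0]
force: [0.0, -0.8, -0.8]
opening: 0.0605
```

Request:
move_arm(
  series=[
    [0,0,-0.2,0,0,0,0.3],
    [0,0,-0.5,0,0,0,0.3],
    [0,0,-0.8,0,0,0,0],
    [0,0,-1,0,0,0,-1],
    [0,0,-1,0,0,0,-1],
    [0,0,-1,0,0,0,-1],
    [0,0,-1,0,0,0,-1],
    [0,0,-1,0,0,0,-1],
  ],
)

```text
t: 18.15
tool_pos: [0.5442, 0.223, 0.1536]
orientation: [3.135, 0.183, -0.004]
force: [1.0, 0.3, 0.2]
opening: 0.0168
```

Request:
move_arm(
  series=[
    [0,0,0,0,0,0,-1],
    [0,0,0,0,0,0,-1],
    [0,0,0,0,0,0,-1],
    [0,0,0,0,0,0,-1],
    [0,0,0,0,0,0,-1],
    [0,0,0,0,0,0,-1],
    [0,0,0,0,0,0,-1],
    [0,0,0,0,0,0,-1],
  ],
)

```text
t: 18.95
tool_pos: [0.5453, 0.2234, 0.1555]
orientation: [-3.136, -0.183, -0.0]
force: [0.1, -0.5, 0.8]
opening: 0.0004
```

Run:
```python
from h import *
s=read_state();print(s['opening'],s['force'],s['tool_pos'])
c=cam('top');meas(c);save(c,'t11',(215,150,365,250),5);save(c,'t11b',(280,198,320,218),20)
p0=np.array((215+348/5,150+286/5));p1=np.array((215+456/5,150+294/5));e=(p1-p0)/np.linalg.norm(p1-p0)
ctr=onz(c,*(p0+e*10.1),.088)
# ends of bar, from earlier 5x crop: (250,277) and (557,305)
A=onz(c,215+250/5-.4,150+275/5-.4,.088);B=onz(c,215+557/5-.4,150+303/5-.4,.088)
d=(A-B)/np.linalg.norm(A-B);print(ctr,(A+B)/2,np.linalg.norm(A-B),'yaw',np.arctan2(d[1],d[0]))
P=ctr-d*.060;print('press',P);plan((P[0],P[1],.11),np.arctan2(d[1],d[0])-np.pi/2)
c=cam('side');save(c,'s11',(230,130,390,280),5)
```

```text
0.0004206400155995844 [ 0.07742402 -0.48513475  0.77867817] [0.54527233 0.22335529 0.15553707]
 bubble px 10.31 L 0.4 R 20.7 offset mm 0.89
[0.4929972  0.05508525 0.088     ] [0.494565   0.05342025 0.088     ] 0.17421562157278786 yaw 1.4841411048637245
press [ 0.4878044  -0.00468962  0.088     ]
shares [-0.837  2.198  0.455] [-0.     -0.      0.0648] yawnow 0.1168
```

View pics/t11.png

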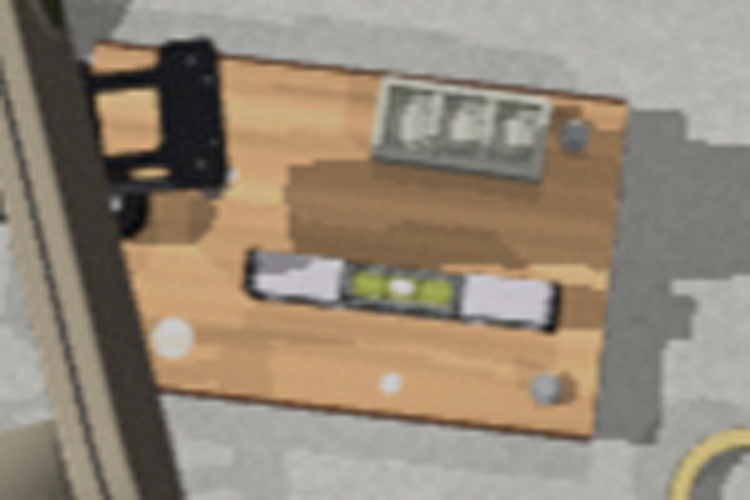

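View pics/t11b.png

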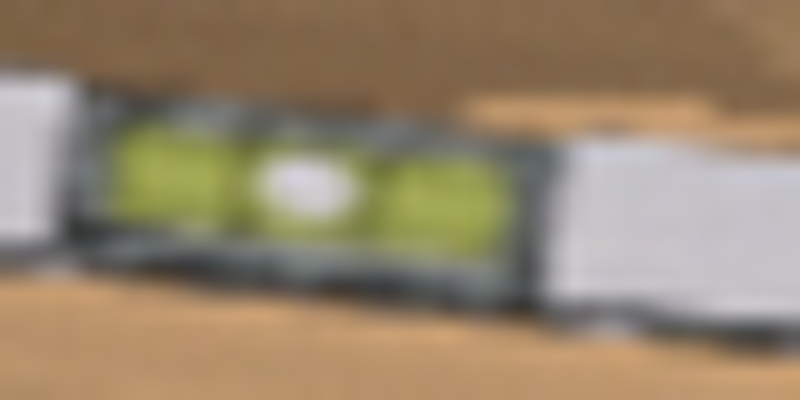

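View pics/s11.png

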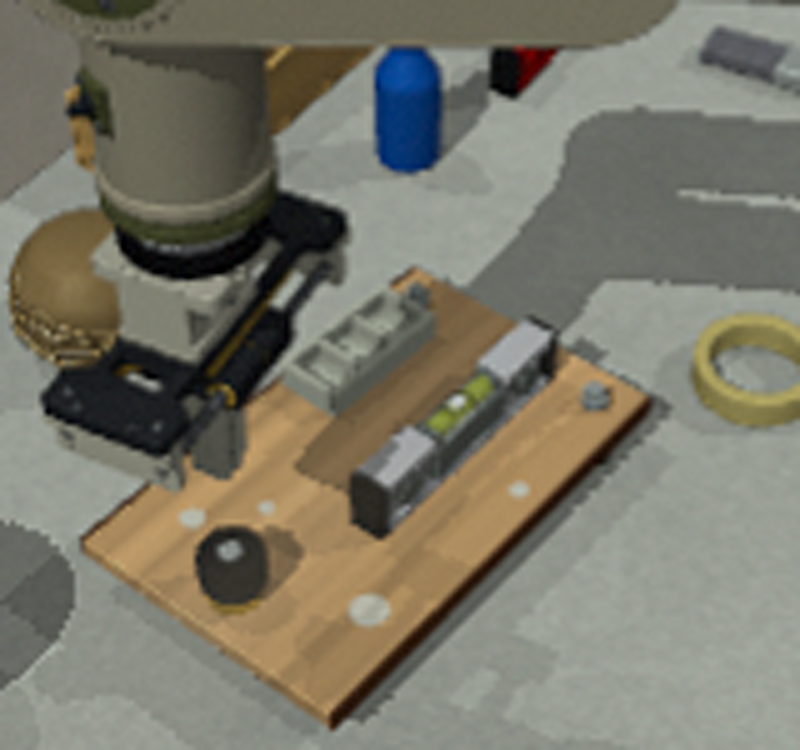

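The bubble is unchanged after letting go of the knob. The level stands upright, and the mould, nuts and other things have not moved. Now I press with shut fingers on the solid -y edge, about 60 mm from the middle, with the jaw axis along the bar.

Request:
move_arm(
  series=[
    [-0.15,0.35,0,0,0,0.035,-1],
    [-0.3,0.7,0,0,0,0.07,-1],
  ],
)

```text
t: 19.25
tool_pos: [0.5233, 0.1502, 0.1553]
orientation: [3.137, -0.165, -0.0]
force: [0.3, 0.3, -0.1]
opening: 0.0005
```

```bash
python3 -c "
from h import *
plan((.4905,-.0045,.11),-.104)"
```

```text
shares [-0.163  1.573  0.453] [ 0.      0.     -0.0004] yawnow -0.1053
```

Request:
move_arm(
  series=[
    [-0.04,0.35,0,0,0,0,-1],
    [-0.08,0.75,0.1,0,0,0,-1],
  ],
)

```text
t: 19.45
tool_pos: [0.5086, 0.0758, 0.147]
orientation: [-3.137, 0.161, -0.005]
force: [0.4, -0.5, 0.9]
opening: 0.0006
```

Request:
move_arm(
  series=[
    [-0.05,0.4,0.1,0,0,0,-1],
    [-0.09,0.75,0.25,0,0,0,-1],
    [-0.09,0.75,0.3,0,0,0,-1],
    [-0.09,0.75,0.3,0,0,0,-1],
    [-0.09,0.75,0.3,0,0,0,-1],
  ],
)

```text
t: 19.95
tool_pos: [0.4917, 0.0036, 0.116]
orientation: [-3.137, 0.161, -0.001]
force: [0.8, 0.5, 0.1]
opening: 0.0005
```

```bash
python3 -c "
from h import *
plan((.4905,-.0045,.089),-.104);s=read_state();print(s['tool_pos'],s['force'])
c=cam('side');save(c,'s12',(270,130,390,250),6)"
```

```text
shares [-0.004  0.082  0.27 ] [-0.0001 -0.0002  0.0004] yawnow -0.1027
[0.49170999 0.00356262 0.11596863] [0.75924289 0.50150545 0.14709441]
```

View pics/s12.png

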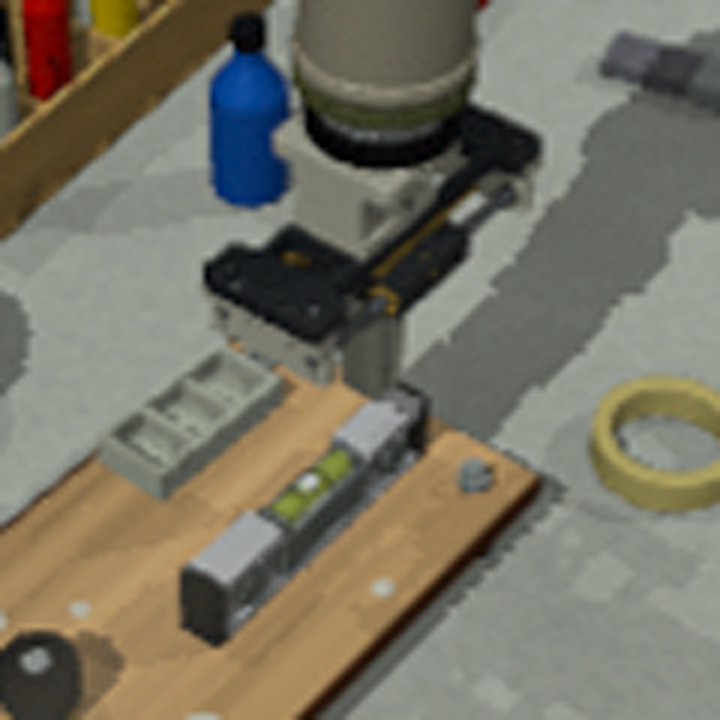

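Request:
move_arm(
  series=[
    [-0.01,0.07,0.1,0,0,0,-1],
    [-0.01,0.07,0.2,0,0,0,-1],
    [-0.01,0.07,0.23,0,0,0,-1],
    [-0.01,0.07,0.23,0,0,0,-1],
    [-0.01,0.07,0.23,0,0,0,-1],
  ],
)

```text
t: 20.5
tool_pos: [0.4895, -0.0038, 0.0924]
orientation: [-3.137, 0.161, 0.001]
force: [0.1, 0.6, -0.5]
opening: 0.0002
```

```bash
python3 -c "
from h import *
plan((.4905,-.0045,.088),-.104);s=read_state();print(s['tool_pos'],s['force'])
c=cam('side');save(c,'s13',(270,130,390,250),6)"
```

```text
shares [0.011 0.006 0.044] [-0.      0.0001  0.0004] yawnow -0.1028
[ 0.48948219 -0.00381697  0.0923663 ] [ 0.14538547  0.55858425 -0.53229865]
```

View pics/s13.png

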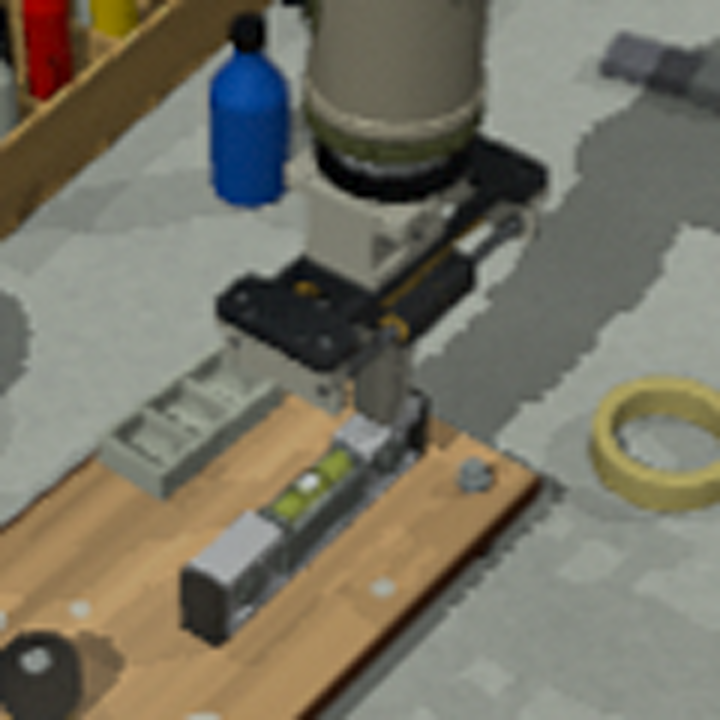

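The shut fingers are over the solid edge, between the vial and the far cap. In the crop the fingertips are at about (380,415) and the bubble at (310,483). Pressing down in small steps.

Request:
move_arm(
  series=[
    [0.01,0,0.02,0,0,0,-1],
    [0.01,0,0.03,0,0,0,-1],
    [0.01,0,0.03,0,0,0,-1],
  ],
)

```text
t: 20.85
tool_pos: [0.4906, -0.0041, 0.0894]
orientation: [-3.137, 0.162, 0.0]
force: [0.4, 0.6, 0.1]
opening: 0.0005
```

Request:
move_arm(
  series=[
    [0,0,0.01,0,0,0,-1],
    [0,0,0.01,0,0,0,-1],
    [0,0,0.01,0,0,0,-1],
  ],
)

```text
t: 21.15
tool_pos: [0.4908, -0.0041, 0.0893]
orientation: [3.137, -0.162, 0.001]
force: [-3.4, 0.5, 6.5]
opening: 0.0003
```

Request:
move_arm(
  series=[
    [-0.004,0,0.005,0,0,0,-1],
    [-0.004,0,0.005,0,0,0,-1],
    [-0.004,0,0.005,0,0,0,-1],
    [-0.004,0,0.005,0,0,0,-1],
  ],
)

```text
t: 21.55
tool_pos: [0.4908, -0.0041, 0.0892]
orientation: [3.137, -0.162, 0.002]
force: [-3.1, -0.4, 9.2]
opening: 0.0005
```

Request:
move_arm(
  series=[
    [-0.004,0,0.001,0,0,0,-1],
    [-0.004,0,0.001,0,0,0,-1],
    [-0.004,0,0.001,0,0,0,-1],
    [-0.004,0,0.001,0,0,0,-1],
    [-0.004,0,0.001,0,0,0,-1],
    [-0.004,0,0.001,0,0,0,-1],
    [-0.004,0,0.001,0,0,0,-1],
    [-0.004,0,0.001,0,0,0,-1],
  ],
)

```text
t: 22.35
tool_pos: [0.4907, -0.0041, 0.0893]
orientation: [3.137, -0.162, 0.003]
force: [-1.2, -0.2, 7.9]
opening: 0.0002
```

Request:
move_arm(
  series=[
    [0,0,0,0,0,0,-1],
    [0,0,0,0,0,0,-1],
    [0,0,0,0,0,0,-1],
    [0,0,0,0,0,0,-1],
    [0,0,0,0,0,0,-1],
    [0,0,0,0,0,0,-1],
    [0,0,0,0,0,0,-1],
    [0,0,0,0,0,0,-1],
  ],
)

```text
t: 23.15
tool_pos: [0.4907, -0.0041, 0.0892]
orientation: [3.137, -0.162, 0.003]
force: [-1.6, 0.2, 6.6]
opening: 0.0006
```

```bash
python3 -c "
from h import *
s=read_state();print(s['tool_pos'],s['force'])
c=cam('side');save(c,'s14',(230,130,390,280),5);save(c,'v14',(300,190,345,225),16)
c=cam('top');save(c,'t14',(215,150,365,250),5)
for i in range(3): cam('top');print(read_state()['force'])"
```

```text
[ 0.49067983 -0.0040987   0.08924356] [-1.63791922  0.16071251  6.58185529]
[-2.29549562 -0.0969991   7.19721756]
[-1.47223152  0.43531512  8.28910169]
[-1.65187585  0.64521017  7.83107441]
```

View pics/s14.png

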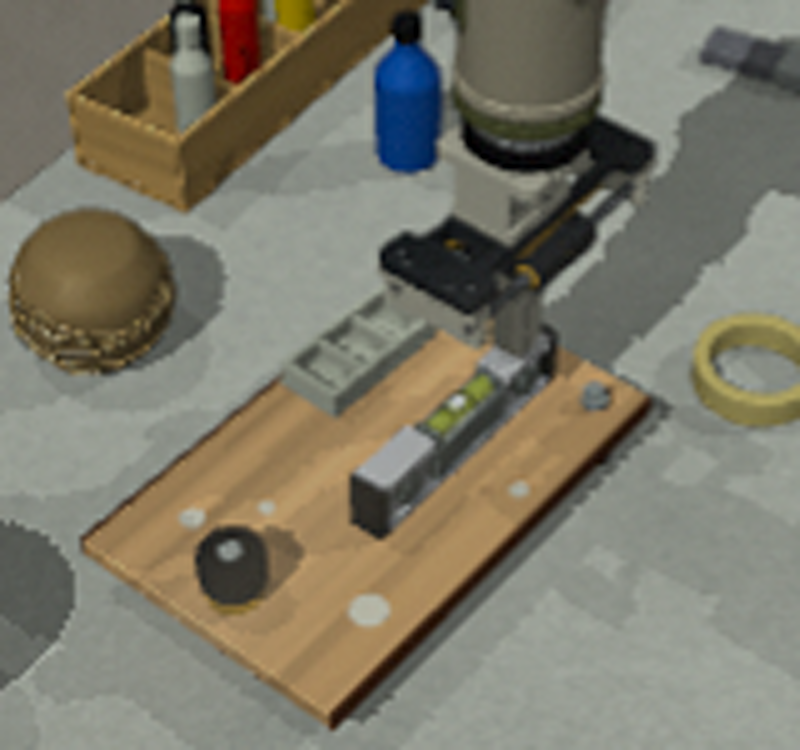

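View pics/v14.png

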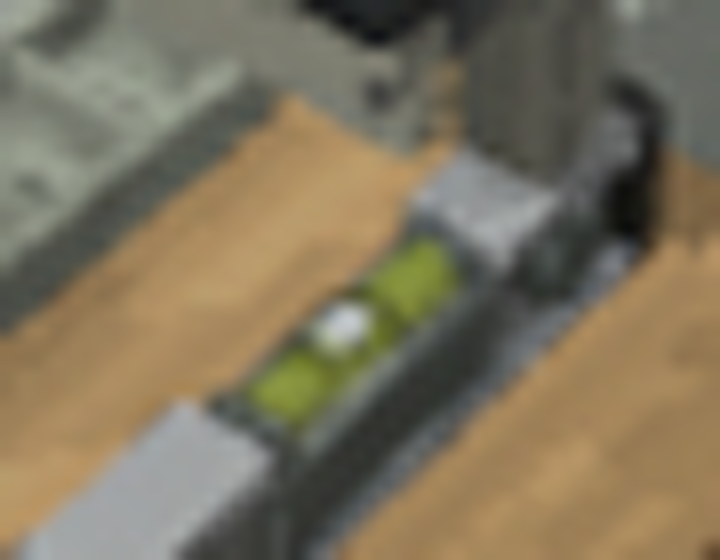

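View pics/t14.png

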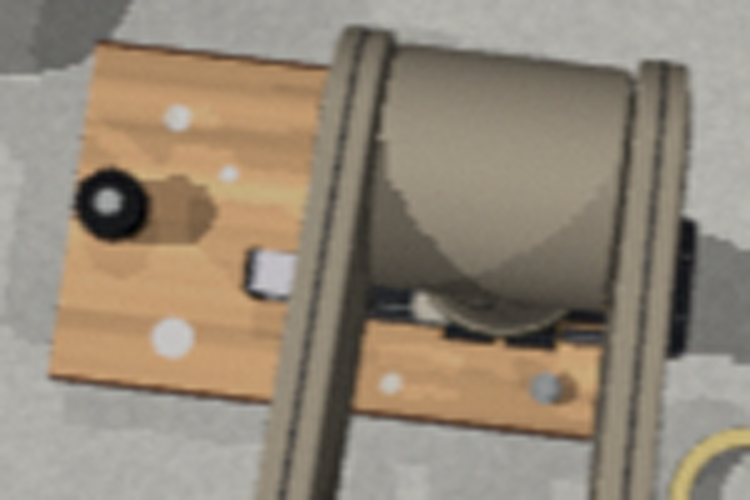

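The bubble is where it was in the side crop (340,327) and the push averages about 7.5 N. I'll add a little.

Request:
move_arm(
  series=[
    [0,0,0.005,0,0,0,-1],
    [0,0,0.005,0,0,0,-1],
    [0,0,0.005,0,0,0,-1],
    [0,0,0.005,0,0,0,-1],
    [0,0,0.005,0,0,0,-1],
    [0,0,0.005,0,0,0,-1],
  ],
)

```text
t: 24.0
tool_pos: [0.4908, -0.0041, 0.0892]
orientation: [3.137, -0.162, 0.003]
force: [-3.5, 0.3, 11.3]
opening: 0.0003
```

```bash
python3 -c "
from h import *
F=[]
for i in range(12):
    cam('side');F.append(read_state()['force'])
print(np.mean(F,0),np.std(F,0))"
```

```text
[-3.63829451  0.28486762 11.87103837] [0.53466578 0.3671421  0.5372354 ]
```

Request:
move_arm(
  series=[
    [-0.002,0,-0.002,0,0,0,-1],
    [-0.002,0,-0.002,0,0,0,-1],
    [-0.002,0,-0.002,0,0,0,-1],
    [-0.002,0,-0.002,0,0,0,-1],
    [-0.002,0,-0.002,0,0,0,-1],
    [-0.002,0,-0.002,0,0,0,-1],
    [-0.002,0,-0.002,0,0,0,-1],
    [-0.002,0,-0.002,0,0,0,-1],
  ],
)

```text
t: 25.4
tool_pos: [0.4907, -0.0041, 0.0892]
orientation: [3.137, -0.162, 0.004]
force: [-1.7, 0.2, 9.3]
opening: 0.0003
```

```bash
python3 -c "
from h import *
F=[]
for i in range(24):
    c=cam('side');F.append(read_state()['force'])
print(np.mean(F[:12],0),np.mean(F[12:],0),read_state()['t'])
save(c,'v15',(300,190,345,225),16)"
```

```text
[-2.23553282  0.22780722  9.6201357 ] [-2.04299395  0.06146753  9.31432559] 26.6
```

View pics/v15.png

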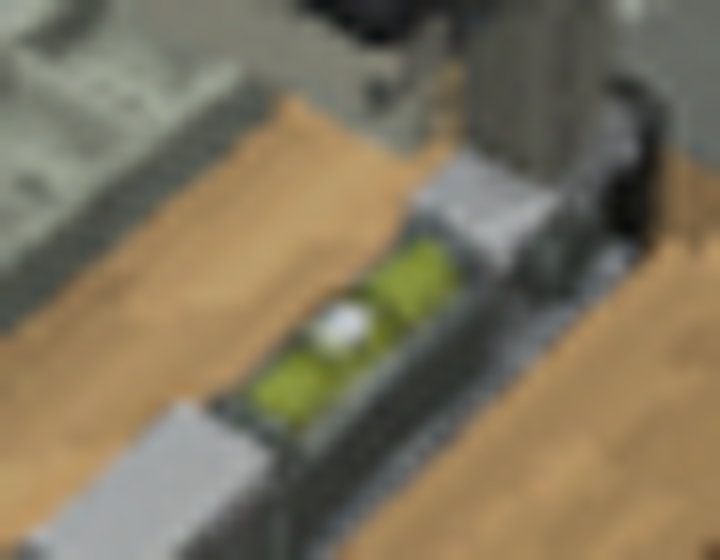

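The push is steady at about 9.5 N. The bubble rests at crop pixel (341,327), between the rings, the same as before pressing. Handing in.

```bash
python3 -c "
from h import *
print(close_job())"
```

```text
the job is handed in; nothing more can be done
None
```

I stood the silver spirit level on the bare part of the board along its long direction and let go of it. Then I turned the knob about 2.6 rad clockwise until the bubble was centred, and let go of that too. The job was handed in at about 27 s, still pressing with shut fingers on the solid edge of the level about 60 mm from its middle, towards the -y end.

**Bubble:** After I released the knob, the top view put it within about 1 mm of centre. The edge positions read by eye gave about 0, and my centroid script gave 0.9 mm with a slightly biased reference. While pressing, the arm hid the vial from the top camera. The side view showed the bubble unmoved between the rings.

**Push:** It averaged 9.3 to 9.6 N downwards over the last 1.2 s, with about 2 N sideways. During adjustment it varied between about 6.5 and 12 N.

**Other things:** The mould, tape, twine and paint looked unmoved in the last wide side picture. The tub, cup, brush and red look-alikes were outside it and were not checked at the end.

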